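# Hold the drilled upright against the mandrel holder while it is screwed on

## Task

The drilled brass upright in the small vice is finished: slide the vice's front jaw well open, towards the screw handle, then lift the upright out. Stand it on the steel foot of the mandrel holder, between the two dowels and flat against the grey face block, and act as my third hand while I put the two screws in: keep hold of it and press it against the block with a steady push of about 10 newtons, never ramming it. Finish while still holding and pressing; do not let go, and leave the screw dish, the mandrel and the loupe where they are.

Things in the scene. Friction and masses are not known exactly. Their poses are not given: they have to be found in the camera images.
- upright: Loose drilled brass plate, 8 mm thick (its x), 50 mm wide (y), 56 mm tall (z), 0.18 kg. Origin: centre of its bottom edge, z up. It has a 13 mm bore 31 mm above the bottom and two 11 x 5 mm screw slots 13 mm above it; the top 17 mm is plain, to be pinched across x. It starts standing on the vice's guide bars between the jaws, x along the vice's x, 33 mm showing above them.
- small_vice: Small steel vice, bolted down, 130 x 91 x 53 mm. Origin under it at tray height; x points from the screw handle to the fixed jaw, z up. Fixed jaw's face at x = +19 mm, jaws 55 mm wide centred at y = +4 mm, tops at 53 mm, guide bars' tops at 30 mm. Base 7 mm thick, y -38 to +46. The handle bar (80 mm along y, 26 mm up) is 57 mm in front of the front jaw block's centre and moves with it.
- small_vice_jaw (a joint): Front jaw of the vice, m: 0 closed, 0.020 fully open. It slides to the vice's -x against about 4 N of friction and stays where it is left. It starts at about 0.0074, closed on the 8 mm plate.
- jaw_top (a point): Centre of the top of the vice's front jaw block, moving with the jaw, 51.7 mm above the tray. The block below it is 33 mm long (vice x), 52 mm wide (vice y) and 44 mm deep, and can be gripped from above across its 52 mm width. The upright's top stands up to 35 mm higher, 24 mm to +x at the start.
- holder: Foot of the mandrel holder: steel plate screwed to the tray, 12 mm thick, x -42 to +62 mm, y +-48 mm. Origin at tray height under the front face of the grey block; x points into the block. The upright goes on the -x side, its x along this x. Two 8 mm dowels, 17 mm tall, stand 4 mm in front of the face at y = +-32 mm, leaving the upright 3 mm play on each side.
- face_block: Grey block fixed on the foot, 40 mm (x 0 to 40) x 72 mm (y) x 24 mm, top 36 mm above the tray, with a 3 mm higher rib at the back. Origin at the bottom middle of its front face, 12 mm above the tray; axes as the holder's. The upright's x = +4 mm face is pressed on this front face. It is rigid: with an arm's own give the push grows by about 5 to 10 N per mm driven on.
- screw_dish: Bystander, loose: round steel dish, 62 mm across, 15 mm high, with two black cap screws; origin under its centre.
- mandrel: Bystander, loose: stepped steel mandrel, lying, 27 x 156 x 27 mm, long along its y; origin under its centre.
- loupe: Bystander, loose: black loupe, 35 mm across, 26 mm high; origin under its centre.
Mind the look-alikes: they are no part of the job. There is more than one size of the upright; the one meant has the size given above.

How it is judged:
On the way, in this order (a step that is already met when the one before it is completed fails the run):
1. the front jaw is slid open by at least 5.5 mm (joint over 0.013) with the upright still standing in the vice (value of joint small_vice_jaw above 0.013 m and z of upright in the frame of small_vice below 0.036 m), for 0.2 s.
2. the upright is lifted clear of the vice in the fingers (z of upright in the frame of small_vice above 0.058 m and contact force between the fingers and upright above 3 N and contact force between upright and small_vice below 0.1 N), for 0.2 s.
At the end, for the whole second after the job is handed in: The upright stands on the foot (bottom within 3 mm of its top), within 4 mm of the middle between the dowels, its face within 2.5 mm of the block, upright and square within 0.07 rad, at rest with the fingers still on it, and presses on the block with 5 to 16 N through the last second (contact force between upright and face_block between 5 and 16 N and x of upright in the frame of holder between -0.0065 and -0.002 m and y of upright in the frame of holder between -0.004 and 0.004 m and z of upright in the frame of holder between 0.01 and 0.015 m and angle between upright's own z axis and vertical below 0.07 rad and angle between the x axis of upright and the x axis of holder, either way round below 0.07 rad and contact force between the fingers and upright above 4 N and linear speed of upright below 0.01 m/s); the arm keeps its last pose, push and grip.
It fails at once if the upright is rammed against the face block (over 40 N) (contact force between upright and face_block above 40 N).
It fails at once if the screw dish, the mandrel or the loupe is disturbed (moved over 15 mm) (distance of any of screw_dish, mandrel, loupe from where it was at the start of the episode above 0.015 m).
It also fails if it takes over 64 s, if anything falls off the work surface, if the arm or the gripper's body presses on something with over 40 N, if the wrist force passes 120 N, or if a joint passes its speed limit or range.

## Robot

A 6-joint arm with a two-finger parallel gripper is mounted at the origin on a cart in front of the work surface, level with it; the furniture and walls round the work are solid. World frame = base frame: x ahead of the robot, y to its left, z up, the work surface at z = 0. Lengths are in m, angles in rad, forces in N, time in s.
With the tool pointing down it reaches from about 0.35 to 0.775 m from the base axis. Payload 5.5 kg.
Tool frame: the origin (TCP) lies midway between the tips of the shut fingers; the grasp point (between the pads) lies 19 mm behind it; z points along the fingers, y is the line along which they close (so a half turn about z gives the same grasp; the last joint's range is limited). The gripper opens to 85 mm and grips with 20 to 120 N. Pads are 22 mm wide; open, the fingers measure 114 mm over their backs; the gripper's body (76 mm by 85 mm) begins 54 mm behind the grasp point. The pads swing forward as they close: fully open they stand 13 mm farther back than shut.
Start: joints at [1.198, 0.313, 0.046, 1.304, 0, 1.431], TCP at [0.133, 0.56, 0.231] pointing down, gripper open.
Joint ranges: [-2.76, 2.76], [-0.86, 1.69], [-1.03, 1.26], [-2.2, 2.34], [-1.47, 1.5], [-3.14, 3.14]. Speed limits (rad/s): [2.57, 2.57, 3.14, 3.14, 3.14, 3.14].

## Interface

Orientations are given as a unit quaternion [w, x, y, z].
In Python, from workcell import env gives the robot as it stands.
- The arm moves only by the tool move_arm, never from a script. Its argument "targets" is a list of rows, each a list of 3 entries, a list of its own where there are three numbers: the shift along the tool's x, y, z in mm, then the turn, a rotation vector about the tool's x, y, z in units of 10 degrees (1.0 is 10 degrees), then the closure, from -1 (fully open) to 1 (shut). In form: [[[dx, dy, dz], [ax, ay, az], gripper], ...]. A call has 1 to 5 rows; each row is the pose to reach, as a shift and turn from the pose commanded when the call began, along the tool's axes at that moment; what a row does not reach only later rows make up. A row lasts 1/8 s, in which the tool goes at most 62.5 mm and 10.7 degrees, less where a joint would pass 70% of its speed; a pose out of reach is approached as far as the arm can. A call with a gripper value outside its range is refused whole. The fingers move at their own pace and stop on an object; "squeeze" is the grip in N (left out, the last holds). Time passes only in rows, so rows that repeat a pose let the fingers close. It gives the time, the measured TCP pose, the force, the opening and the grip force at its end, in the units of the state.
- env.get_state(): the state, without advancing time (a new reading comes with each control period).
- env.read_camera(name): name is "scene" or "top"; returns a dict with "pixels" (420x560x3 uint8, red, green, blue), "fovy" (degrees; the focal length in pixels is half the picture's height over the tangent of half this angle, whatever the lens; pixels are square), "cx", "cy" (the principal point, pixels), "dist_coeffs" ([k1, k2, p1, p2, k3] as OpenCV has them; the pictures are not rectified), "extrinsics" (4x4, takes a point from world to camera coordinates). Camera axes: x right, y up, looking along -z (the intrinsics and any distortion apply to the point x, -y, -z); pixel columns grow to the right and rows downward; lengths in m; the calibration is good to about 2 mm. A picture is of the moment at which its call begins. There is no depth.
- env.hand_in(): hands the job in; it is judged then, once.
Trained networks look in a picture, given as the dict that the camera call returned (one of the last four; its "shot" number tells which), for a name from the list of things; names that differ only in an ending like _2 or _b are one class to them, and where a whole thing is asked for, a point or a joint stands for the part that bears it (a point fixed in the world has none). Each returns a list of dicts, best first, with "confidence" (0 to 1); they miss things now and then, are a little off and sometimes report something else, mostly with a low value. They report only what shows in the picture. A call takes as long as a camera call. They do not tell look-alikes from the thing itself.
- env.spot_in(thing, picture): "centre" ([x, y, z] in m, in world coordinates, good to about 4 mm: the middle of the surface that is visible of it).
- env.regions_of(thing, picture): "mask" (420x560 bool, what is visible of it).
- env.landmark_of(thing, picture): "centre" ([x, y, z] in m, in world coordinates, good to about 4 mm: a listed point, or the origin of a listed thing).
The state is a dict: "clock": time; "joint_pos": joint angles; "qvel": joint speeds; "tau": joint torques, N m; "tcp_pos": TCP position; "orientation": TCP orientation; "wrist_force": force on the tool from outside, world axes, zero at the start; "ft_torque": the same for the moment, N m; "finger_gap": finger opening in m; "grip_force": force on a finger pad.
Only numpy, scipy, OpenCV 4.12 (cv2) and the standard library are available. Lean on these libraries where they do the work, as an engineer would, in place of code of your own. Each camera call takes 0.05 s, during which the arm holds its last target. There are 200 camera calls.

## Working session

There is one attempt and no reset: what is moved stays moved. The work goes in short steps, Python scripts to look and compute and a tool call to move; the robot and the scene stay as the last step left them, time stands still between calls to the robot, and variables do not carry over. Pictures are saved under pics/ and viewed, at most 10 in all, crops included, and the job is handed in when it is done.

Besides the shell and the picture viewer there is one more tool, called after "Call:" as name(argument=value, ...), one argument or row to a line, values as JSON. move_arm: Moves the arm, as the interface text tells. Its arguments: {"type":"object","properties":{"targets":{"type":"array","items":{"type":"array"}},"squeeze":{"type":"number"}},"required":["targets"]}

```bash
mkdir -p pics; cat > h.py <<'E'
import numpy as np,cv2
from workcell import env
from scipy.spatial.transform import Rotation as R
def K(p):
    f=p["pixels"].shape[0]/2/np.tan(np.radians(p["fovy"])/2)
    return np.array([[f,0,p["cx"]],[0,f,p["cy"]],[0,0,1]])
def proj(p,P):
    E=np.array(p["extrinsics"]);F=np.diag([1,-1,-1.,1])@E
    return cv2.projectPoints(np.atleast_2d(np.array(P,float)),cv2.Rodrigues(F[:3,:3])[0],F[:3,3],K(p),np.array(p["dist_coeffs"],float))[0][:,0]
def onplane(p,px,z):
    E=np.array(p["extrinsics"]);F=np.diag([1,-1,-1.,1])@E
    n=cv2.undistortPoints(np.array(px,float).reshape(-1,1,2),K(p),np.array(p["dist_coeffs"],float))[:,0]
    d=np.c_[n,np.ones(len(n))]@F[:3,:3];c=-F[:3,:3].T@F[:3,3]
    return c+d*((z-c[2])/d[:,2])[:,None]
def save(p,name,crop=None,s=1):
    a=p["pixels"]
    if crop: x0,y0,x1,y1=crop;a=a[y0:y1,x0:x1]
    a=cv2.resize(a,None,fx=s,fy=s,interpolation=cv2.INTER_CUBIC)
    cv2.imwrite("pics/"+name,a[:,:,::-1])
E
python3 - <<'E'
from h import *
a=env.read_camera("scene");b=env.read_camera("top")
save(a,"a.png",None,1.4);save(b,"b.png",None,1.4)
for p in(a,b):
    print(-np.array(p["extrinsics"])[:3,:3].T@np.array(p["extrinsics"])[:3,3],p["fovy"])
    for t in["upright","small_vice","jaw_top","holder","face_block","screw_dish","mandrel","loupe"]:
        for r in env.landmark_of(t,p)[:3]: print(t,np.round(r["centre"],4),round(r["confidence"],2),proj(p,r["centre"]).round())
        
print(env.get_state())
E
```

```text
[-0.35575846 -0.65773093  0.53230548] 44.80179096502635
upright [ 0.4759  0.0736 -0.0023] 0.88 [[252. 218.]]
upright [0.5131 0.2003 0.0278] 0.74 [[224. 189.]]
upright [ 0.4941 -0.0265  0.0044] 0.64 [[289. 225.]]
small_vice [ 5.045e-01  1.968e-01 -3.000e-04] 0.69 [[223. 201.]]
jaw_top [0.4959 0.202  0.0502] 0.75 [[218. 183.]]
holder [ 0.4782 -0.1746 -0.0009] 0.85 [[340. 250.]]
holder [ 0.3748 -0.0457  0.0006] 0.54 [[263. 249.]]
face_block [ 0.4817 -0.1789  0.0135] 0.82 [[343. 244.]]
screw_dish [ 0.371 -0.267  0.003] 0.59 [[351. 284.]]
mandrel [ 0.3723 -0.0453  0.0008] 0.75 [[262. 249.]]
loupe [0.4106 0.2965 0.0029] 0.45 [[169. 201.]]
[3.20334790e-01 4.72343305e-04 1.00752166e+00] 49.766036658069766
upright [ 0.4761  0.0763 -0.0035] 0.7 [[232. 213.]]
upright [0.5174 0.2009 0.0306] 0.57 [[173. 193.]]
upright [ 0.4987 -0.0268  0.001 ] 0.57 [[277. 202.]]
small_vice [0.5034 0.1977 0.0022] 0.88 [[177. 202.]]
jaw_top [0.4937 0.1987 0.0486] 0.8 [[172. 202.]]
holder [ 0.4825 -0.1793 -0.0009] 0.57 [[345. 208.]]
face_block [ 0.482  -0.1819  0.0086] 0.71 [[347. 208.]]
screw_dish [ 0.3786 -0.2752  0.0036] 0.57 [[390. 253.]]
screw_dish [0.5173 0.1994 0.0328] 0.25 [[173. 193.]]
mandrel [ 0.3748 -0.0498  0.0017] 0.65 [[289. 257.]]
{'clock': 0.9, 'joint_pos': array([ 1.19841466e+00,  3.13187350e-01,  4.60892642e-02,  1.30358416e+00,
       -3.76060131e-06,  1.43117162e+00]), 'qvel': array([ 0.00023993, -0.00033678, -0.00214279,  0.00075716,  0.00126858,
        0.00091061]), 'tau': array([-3.77355436e-04, -4.80451012e+01,  2.98811746e+01,  9.35428034e-05,
       -3.34825791e-05, -3.15105979e-06]), 'tcp_pos': array([0.13266991, 0.55952863, 0.23132599]), 'orientation': array([1.62624736e-05, 1.16115954e-01, 9.93235663e-01, 5.47049694e-05]), 'wrist_force': array([-0.51943404,  0.29051377, -0.35036057]), 'ft_torque': array([-0.06013577, -0.01153693,  0.00639345]), 'grip_force': 0.0, 'finger_gap': 0.0853109896227183}
```

View pics/a.png

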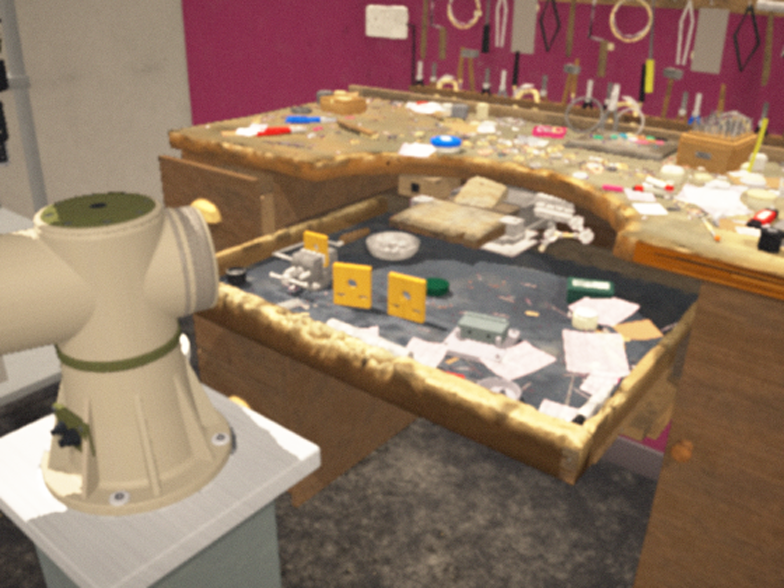

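View pics/b.png

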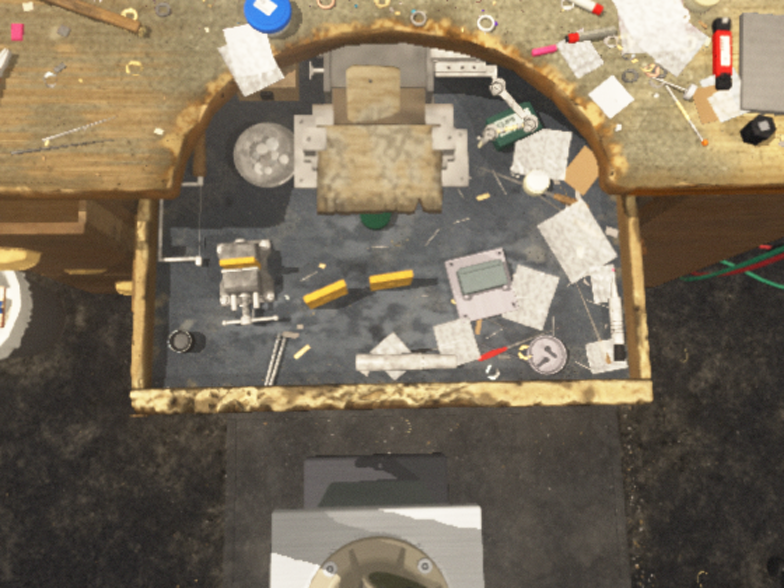

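The scene shows three look-alike brass plates (1.4x pixels): one in the vice (316,240), and loose ones at (352,285) and (406,296). In the top view they are at (240,262), (325,293) and (391,280). I choose the one between the vice's jaws and check it in a close crop, together with the holder.

```bash
python3 - <<'E'
from h import *
b=env.read_camera("top");a=env.read_camera("scene")
def crop(p,c,s): 
    x0,y0,x1,y1=c;return cv2.resize(p["pixels"][y0:y1,x0:x1],(400,300),interpolation=cv2.INTER_CUBIC)
im=np.vstack([np.hstack([crop(b,(140,165,220,225)+() ,1),crop(b,(305,170,385,230),1)]),np.hstack([crop(a,(180,150,260,210),1),crop(a,(305,210,385,270),1)])])
cv2.imwrite("pics/c.png",im[:,:,::-1])
E
```

```text
(no output)
```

View pics/c.png

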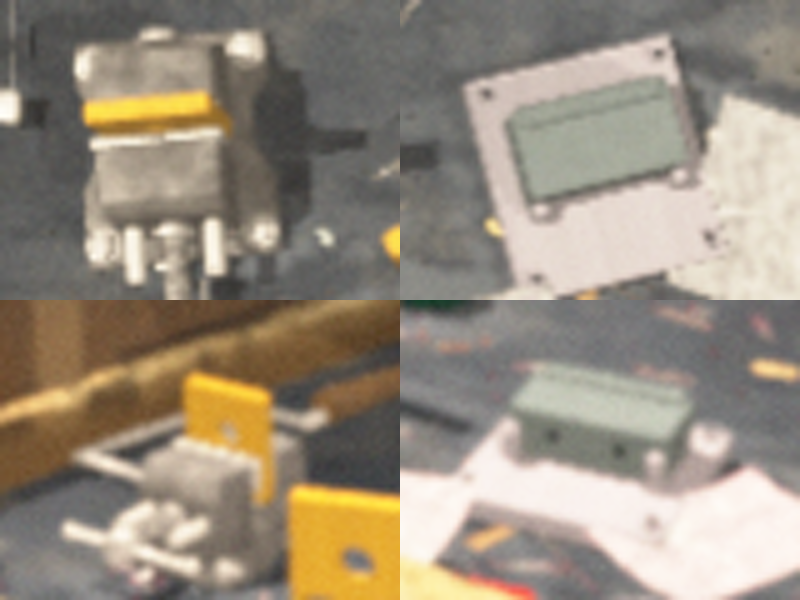

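```bash
cat > fit.py <<'E'
from h import *
from scipy.optimize import least_squares
def fit(obs,x0):
    # obs: (pic, local point, px)
    def r(v):
        c,s=np.cos(v[2]),np.sin(v[2]);o=[]
        for p,l,px in obs:
            P=[v[0]+c*l[0]-s*l[1],v[1]+s*l[0]+c*l[1],l[2]]
            o+=list(proj(p,P)[0]-px)
        return np.array(o)
    q=least_squares(r,x0,loss="soft_l1");return q.x,r(q.x).reshape(-1,2)
E
python3 - <<'E'
from fit import *
b=env.read_camera("top");a=env.read_camera("scene")
T=lambda u,v,X,Y:np.array([X+(u%400+.5)/5-.5,Y+(v%300+.5)/5-.5])
th=lambda u,v:T(u,v,305,170); sh=lambda u,v:T(u,v,305,210)
m=.001
L=lambda *q:np.array(q)*m
H=[(b,L(0,36,36),th(530,198)),(b,L(0,-36,36),th(690,163)),(b,L(62,48,12),th(463,85)),(b,L(62,-48,12),th(670,35)),(b,L(-42,48,12),th(513,292)),
   (b,L(-4,32,29),th(545,207)),(b,L(-4,-32,29),th(680,172)),
   (a,L(0,36,36),sh(512,403)),(a,L(0,-36,36),sh(672,440)),(a,L(-4,-32,29),sh(655,453)),(a,L(-4,32,29),sh(512,423))]
for o in(H,H[:7]):
    v,r=fit(o,[.48,-.178,.2]);print("holder",v.round(4));print(r.round(1).tolist())
tv=lambda u,v:T(u,v,140,165); sv=lambda u,v:T(u,v,180,150)
U=[(b,L(4,25,86),tv(83,100)),(b,L(4,-25,86),tv(208,93)),(b,L(-4,-25,86),tv(214,112)),(a,L(-4,25,86),sv(187,378)),(a,L(-4,-25,86),sv(268,393))]
v,r=fit(U,[.515,.2,.06]);print("upright",v.round(4));print(r.round(1).tolist())
V=[(b,L(3,30,52),tv(90,143)),(b,L(3,-22,52),tv(222,133))]
print("jawfront",onplane(b,[tv(90,145),tv(222,135),tv(103,205),tv(222,200)],.0517).round(4).tolist())
for p in(a,b):
  for t in("upright","jaw_top"):
    for q in env.landmark_of(t,p)[:3]:print(t,np.round(q["centre"],4))
    for q in env.spot_in(t,p)[:3]:print(" spot",t,np.round(q["centre"],4))
E
```

```text
holder [ 0.4825 -0.1766  0.1991]
[[-0.2, -0.2], [-0.4, -0.1], [0.1, -1.3], [-0.2, -0.1], [0.9, 2.2], [-1.5, -0.1], [-0.3, 0.8], [-0.1, 0.0], [-0.1, 0.0], [0.6, 0.8], [0.8, 0.1]]
holder [ 0.4826 -0.1771  0.2022]
[[0.0, -0.2], [-0.1, -0.2], [0.2, -1.2], [-0.0, -0.2], [1.2, 2.2], [-1.2, -0.1], [-0.1, 0.7]]
upright [0.5214 0.1976 0.063 ]
[[0.4, 0.2], [-0.0, -0.2], [-1.0, -0.2], [0.6, 0.8], [-0.5, 1.8]]
jawfront [[0.5123, 0.2287, 0.0517], [0.5158, 0.1732, 0.0517], [0.4863, 0.2227, 0.0517], [0.4876, 0.1729, 0.0517]]
upright [ 0.4933 -0.0298  0.0046]
upright [ 0.4737  0.0748 -0.0013]
upright [0.5165 0.2002 0.0309]
 spot upright [0.5124 0.1935 0.0711]
 spot upright [0.4718 0.0685 0.0369]
 spot upright [ 0.492  -0.0303  0.0436]
jaw_top [0.4932 0.2001 0.0558]
 spot jaw_top [0.4825 0.1875 0.0352]
upright [ 0.4748  0.073  -0.0013]
upright [0.516  0.1983 0.0333]
upright [ 0.4989 -0.0263  0.0017]
 spot upright [ 0.4951 -0.0228  0.0686]
 spot upright [0.4745 0.0735 0.066 ]
 spot upright [0.5136 0.1989 0.0873]
jaw_top [0.4931 0.2008 0.0465]
 spot jaw_top [0.4858 0.1985 0.0437]
 spot jaw_top [ 0.4889 -0.1798  0.0103]
```

The crop confirms it: the vice holds one brass plate with bore and slots, standing between the jaws. The block's front with its two dowels faces the robot. I go above the jaw first.

Call:
move_arm(
  targets=[
    [[-60,-37,0],[0,0,-0.5],-1],
    [[-120,-74,0],[0,0,-1],-1],
    [[-175,-107,0],[0,0,-1.7],-1],
    [[-230,-141,0],[0,0,-1.7],-1],
    [[-285,-175,0],[0,0,-1.7],-1],
  ],
)

```text
clock: 2.12
tcp_pos: [0.3554, 0.3376, 0.2316]
orientation: [0.0, -0.032, 0.999, 0.0]
wrist_force: [0.5, 0.9, 0.6]
finger_gap: 0.0854
grip_force: 0.0
```

```bash
cat >> h.py <<'E'
def go(xyz,ydeg=None):
    s=env.get_state();q=np.array(s["orientation"]);r=R.from_quat(q[[1,2,3,0]])
    print("t",s["clock"],"tcp",s["tcp_pos"].round(4),"F",s["wrist_force"].round(1),"gap",round(s["finger_gap"],4),"j",s["joint_pos"].round(2))
    print("shift mm",(r.inv().apply(np.array(xyz)-s["tcp_pos"])*1000).round(1))
    if ydeg is not None:
        c,d=np.cos(np.radians(ydeg)),np.sin(np.radians(ydeg))
        for g in(1,-1):
            y=g*np.array([c,d,0]);z=np.array([0,0,-1.]);M=R.from_matrix(np.c_[np.cross(y,z),y,z])
            print("turn",(np.degrees((r.inv()*M).as_rotvec())/10).round(2))
E
python3 -c "
from h import *
go([.4945,.1995,.15],93.6)"
```

```text
t 2.125 tcp [0.3554 0.3376 0.2316] F [0.5 0.9 0.6] gap 0.0854 j [ 0.6   0.15 -0.17  1.26  0.    0.53]
shift mm [-129.9 -146.8   81.6]
turn [0.   0.01 0.01]
turn [-1.000e-02  1.000e-02 -1.799e+01]
```

Call:
move_arm(
  targets=[
    [[-40,-45,0],[0,0,0],-1],
    [[-80,-90,20],[0,0,0],-1],
    [[-117,-132,50],[0,0,0],-1],
    [[-117,-132,81],[0,0,0],-1],
    [[-117,-132,81],[0,0,0],-1],
  ],
)

```text
clock: 2.75
tcp_pos: [0.4777, 0.2135, 0.148]
orientation: [-0.003, -0.031, 1.0, -0.001]
wrist_force: [-0.6, -0.7, 1.0]
finger_gap: 0.085
grip_force: 0.0
```

```bash
python3 - <<'E'
from h import *
go([.4945,.1995,.021],93.6)
b=env.read_camera("top");a=env.read_camera("scene")
f=lambda p,c:cv2.resize(p["pixels"][c[1]:c[1]+60,c[0]:c[0]+80],(400,300),interpolation=cv2.INTER_CUBIC)
cv2.imwrite("pics/d.png",np.hstack([f(b,(140,165)),f(a,(180,140))])[:,:,::-1])
E
```

```text
t 2.75 tcp [0.4777 0.2135 0.148 ] F [-0.6 -0.7  1. ] gap 0.085 j [ 0.27  0.26 -0.24  1.08  0.    0.2 ]
shift mm [-16.6 -14.9 126.9]
turn [-0.01 -0.03 -0.  ]
turn [-5.0e-02  1.0e-02  1.8e+01]
```

View pics/d.png

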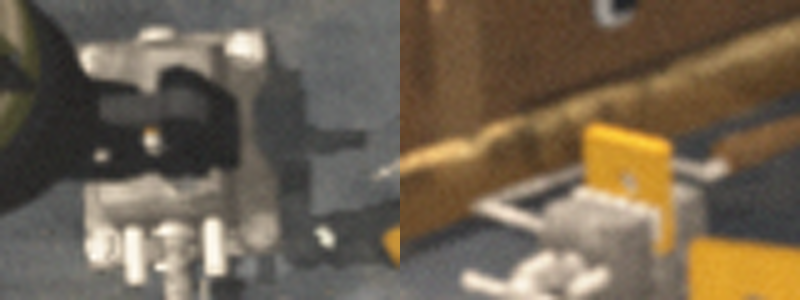

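The top view shows the gripper above the vice, still to the robot side of the jaw; the upright (left crop (150,130)) is under the gripper. I let it settle and measure.

Call:
move_arm(
  targets=[
    [[0,0,0],[0,0,0],-1],
    [[0,0,0],[0,0,0],-1],
  ],
)

```text
clock: 3.1
tcp_pos: [0.4798, 0.2156, 0.1517]
orientation: [0.001, -0.033, 0.999, 0.0]
wrist_force: [0.4, 0.1, 0.6]
finger_gap: 0.0854
grip_force: 0.0
```

```bash
python3 -c "
from h import *
go([.4945,.1995,.021],93.6)"
```

```text
t 3.1 tcp [0.4798 0.2156 0.1517] F [0.4 0.1 0.6] gap 0.0854 j [ 0.27  0.26 -0.23  1.08  0.    0.2 ]
shift mm [-13.3 -17.1 130.8]
turn [0.   0.01 0.01]
turn [-2.000e-02  1.000e-02 -1.799e+01]
```

Call:
move_arm(
  targets=[
    [[-13,-17,0],[0,0,0],-1],
    [[-13,-17,40],[0,0,0],-1],
    [[-13,-17,80],[0,0,0],-1],
    [[-13,-17,110],[0,0,0],-1],
    [[-13,-17,129],[0,0,0],-1],
  ],
  squeeze=40,
)

```text
clock: 3.72
tcp_pos: [0.4935, 0.1978, 0.0199]
orientation: [-0.0, -0.032, 0.999, -0.0]
wrist_force: [0.5, -0.5, 0.0]
finger_gap: 0.0857
grip_force: 0.0
```

Call:
move_arm(
  targets=[
    [[0,0,0],[0,0,0],-1],
    [[0,0,0],[0,0,0],0.1],
    [[0,0,0],[0,0,0],0.4],
    [[0,0,0],[0,0,0],0.6],
    [[0,0,0],[0,0,0],0.6],
  ],
)

```text
clock: 4.35
tcp_pos: [0.4948, 0.2012, 0.0233]
orientation: [0.002, -0.033, 0.999, 0.003]
wrist_force: [-1.4, 7.2, 4.5]
finger_gap: 0.0514
grip_force: 42.8
```

Call:
move_arm(
  targets=[
    [[3,0,0],[0,0,0],0.6],
    [[6,0,0],[0,0,0],0.6],
    [[9,0,0],[0,0,0],0.6],
    [[10,0,0],[0,0,0],0.6],
    [[10,0,0],[0,0,0],0.6],
  ],
)

```text
clock: 4.97
tcp_pos: [0.4862, 0.2005, 0.0234]
orientation: [0.003, -0.033, 0.999, 0.003]
wrist_force: [3.5, 6.9, -0.3]
finger_gap: 0.0512
grip_force: 42.6
```

Call:
move_arm(
  targets=[
    [[0,0,0],[0,0,0],0.6],
    [[0,0,0],[0,0,0],0.6],
  ],
)

```text
clock: 5.22
tcp_pos: [0.4863, 0.2005, 0.0234]
orientation: [0.003, -0.033, 0.999, 0.003]
wrist_force: [2.3, 6.7, 0.5]
finger_gap: 0.0511
grip_force: 42.6
```

Call:
move_arm(
  targets=[
    [[0,0,0],[0,0,0],-1],
    [[0,0,0],[0,0,0],-1],
    [[0,0,-30],[0,0,0],-1],
    [[0,0,-80],[0,0,0],-1],
    [[0,0,-130],[0,0,0.5],-1],
  ],
)

```text
clock: 5.85
tcp_pos: [0.4828, 0.1976, 0.1526]
orientation: [-0.0, 0.013, 1.0, -0.0]
wrist_force: [-0.2, 0.2, -0.6]
finger_gap: 0.0856
grip_force: 0.0
```

Call:
move_arm(
  targets=[
    [[60,30,-10],[0,0,1],-1],
    [[120,60,-10],[0,0,2],-1],
    [[120,60,-10],[0,0,3],-1],
    [[120,60,-10],[0,0,4],-1],
    [[120,60,-10],[0,0,5],-1],
  ],
)

```text
clock: 6.48
tcp_pos: [0.3644, 0.2607, 0.1616]
orientation: [0.0, 0.436, 0.9, 0.0]
wrist_force: [-0.1, -0.2, 1.1]
finger_gap: 0.0853
grip_force: 0.0
```

Call:
move_arm(
  targets=[
    [[0,0,0],[0,0,1],-1],
    [[0,0,0],[0,0,2],-1],
    [[0,0,0],[0,0,3],-1],
    [[0,0,0],[0,0,3.5],-1],
    [[0,0,0],[0,0,3.5],-1],
  ],
)

```text
clock: 7.1
tcp_pos: [0.3647, 0.2605, 0.1614]
orientation: [0.0, 0.684, 0.73, -0.0]
wrist_force: [-0.1, -0.3, -0.0]
finger_gap: 0.0855
grip_force: 0.0
```

```bash
python3 - <<'E'
from h import *
go([.519,.198,.15],3.6)
b=env.read_camera("top");a=env.read_camera("scene")
f=lambda p,c:cv2.resize(p["pixels"][c[1]:c[1]+60,c[0]:c[0]+80],(400,300),interpolation=cv2.INTER_CUBIC)
cv2.imwrite("pics/e.png",np.hstack([f(b,(140,165)),f(a,(180,150))])[:,:,::-1])
for p in(a,b):
  for t in("upright","jaw_top"):
    for q in env.landmark_of(t,p)[:3]:print(t,np.round(q["centre"],4))
E
```

```text
t 7.1 tcp [0.3647 0.2605 0.1614] F [-0.1 -0.3 -0. ] gap 0.0855 j [ 0.44  0.11 -0.39  1.07 -0.    1.95]
shift mm [-72.3 149.9  11.4]
turn [0.   0.   0.01]
turn [ -0.     0.   -17.99]
upright [0.5168 0.201  0.0285]
upright [ 0.4947 -0.0318  0.0053]
upright [0.4743 0.0719 0.0027]
jaw_top [0.4855 0.2008 0.0516]
upright [0.5214 0.2012 0.0312]
upright [ 0.4952 -0.0238 -0.0009]
upright [ 0.4766  0.0714 -0.002 ]
jaw_top [0.487  0.2003 0.0466]
jaw_top [5.018e-01 1.999e-01 1.000e-04]
```

View pics/e.png

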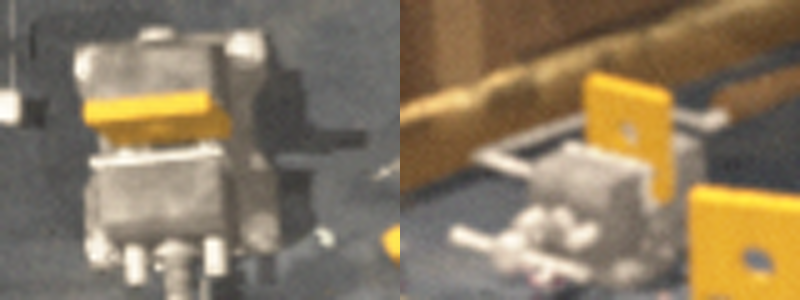

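The jaw has opened: the gap shows in the top crop at (160,140), and the upright still stands against the fixed jaw. Next I move above it and descend.

Call:
move_arm(
  targets=[
    [[-26,50,5],[0,0,0],-1],
    [[-52,100,11],[0,0,0],-1],
    [[-74,150,11],[0,0,0],-1],
    [[-74,150,30],[0,0,0],-1],
    [[-74,150,40],[0,0,0],-1],
  ],
  squeeze=30,
)

```text
clock: 8.02
tcp_pos: [0.519, 0.1959, 0.1199]
orientation: [-0.001, 0.684, 0.729, -0.001]
wrist_force: [-0.8, 0.1, -0.2]
finger_gap: 0.0855
grip_force: 0.0
```

Call:
move_arm(
  targets=[
    [[0,0,0],[0,0,0],-1],
    [[0,0,0],[0,0,0],-1],
  ],
)

```text
clock: 8.28
tcp_pos: [0.5189, 0.197, 0.1219]
orientation: [0.0, 0.684, 0.73, 0.0]
wrist_force: [-0.2, 0.1, -0.1]
finger_gap: 0.0856
grip_force: 0.0
```

```bash
python3 - <<'E'
from h import *
go([.5195,.1995,.059],3.6)
E
```

```text
t 8.275 tcp [0.5189 0.197  0.1219] F [-0.2  0.1 -0.1] gap 0.0856 j [ 0.22  0.33 -0.2   1.04  0.    1.72]
shift mm [ 2.5  0.7 62.9]
turn [ 0.   -0.    0.01]
turn [  0.     0.   -17.99]
```

Call:
move_arm(
  targets=[
    [[2.5,0.5,30],[0,0,0],-1],
    [[2.5,0.5,55],[0,0,0],-1],
    [[2.5,0.5,63],[0,0,0],-1],
    [[2.5,0.5,63],[0,0,0],-0.2],
    [[2.5,0.5,63],[0,0,0],0.4],
  ],
)

```text
clock: 8.9
tcp_pos: [0.5204, 0.1993, 0.0596]
orientation: [0.001, 0.684, 0.729, 0.001]
wrist_force: [-0.4, 0.3, 0.7]
finger_gap: 0.0516
grip_force: 0.0
```

Call:
move_arm(
  targets=[
    [[0,0,0],[0,0,0],0.7],
    [[0,0,0],[0,0,0],0.9],
    [[0,0,0],[0,0,0],1],
    [[0,0,0],[0,0,0],1],
    [[0,0,0],[0,0,0],1],
  ],
)

```text
clock: 9.52
tcp_pos: [0.5192, 0.199, 0.0588]
orientation: [-0.0, 0.684, 0.729, -0.0]
wrist_force: [-2.2, -1.0, 5.4]
finger_gap: 0.0073
grip_force: 30.9
```

Call:
move_arm(
  targets=[
    [[0,0,0],[0,0,0],1],
    [[0,0,-10],[0,0,0],1],
    [[0,0,-30],[0,0,0],1],
    [[0,0,-60],[0,0,0],1],
    [[0,0,-90],[0,0,0],1],
  ],
  squeeze=70,
)

```text
clock: 10.15
tcp_pos: [0.5195, 0.1989, 0.1491]
orientation: [-0.0, 0.684, 0.729, -0.0]
wrist_force: [0.2, -0.3, -1.9]
finger_gap: 0.0069
grip_force: 69.4
```

Call:
move_arm(
  targets=[
    [[0,0,0],[0,0,0],1],
    [[0,0,0],[0,0,0],1],
    [[0,0,0],[0,0,0],1],
  ],
)

```text
clock: 10.52
tcp_pos: [0.5185, 0.1988, 0.1467]
orientation: [-0.001, 0.684, 0.729, -0.001]
wrist_force: [-0.3, 0.2, -2.1]
finger_gap: 0.0068
grip_force: 69.5
```

```bash
python3 - <<'E'
from h import *
yaw=.2; ex=np.array([np.cos(yaw),np.sin(yaw)])
t=np.array([.4825,-.1768])-ex*.024
print(t);go([*t,.12],np.degrees(yaw))
b=env.read_camera("top");a=env.read_camera("scene")
f=lambda p,c:cv2.resize(p["pixels"][c[1]:c[1]+60,c[0]:c[0]+80],(400,300),interpolation=cv2.INTER_CUBIC)
cv2.imwrite("pics/f.png",np.hstack([f(b,(140,165)),f(a,(180,120))])[:,:,::-1])
E
```

```text
[ 0.4589784  -0.18156806]
t 10.525 tcp [0.5185 0.1988 0.1467] F [-0.3  0.2 -2.1] gap 0.0068 j [ 0.22  0.32 -0.16  1.1   0.    1.73]
shift mm [-375.7  -83.6   27.1]
turn [-0.02  0.   -0.78]
turn [ 0.    0.02 17.22]
```

View pics/f.png

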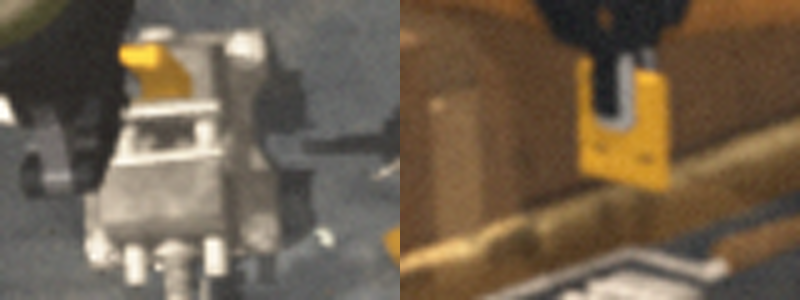

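Right crop: the plate is held vertical, its bottom edge at (580,178)–(668,190), clear of the vice. I carry it to a point in front of the block.

Call:
move_arm(
  targets=[
    [[-40,-9,0],[0,0,-0.2],1],
    [[-95,-21,0],[0,0,-0.4],1],
    [[-150,-33,0],[0,0,-0.6],1],
    [[-205,-45,0],[0,0,-0.78],1],
    [[-260,-57,0],[0,0,-0.78],1],
  ],
)

```text
clock: 11.25
tcp_pos: [0.4786, -0.0656, 0.1478]
orientation: [-0.0, 0.633, 0.774, -0.0]
wrist_force: [1.0, -0.3, -2.0]
finger_gap: 0.0067
grip_force: 69.4
```

Call:
move_arm(
  targets=[
    [[-30,0,0],[0,0,0],1],
    [[-60,-4,0],[0,0,0],1],
    [[-90,-8,0],[0,0,0],1],
    [[-90,-8,0],[0,0,0],1],
    [[-90,-8,0],[0,0,0],1],
  ],
)

```text
clock: 11.88
tcp_pos: [0.4888, -0.1534, 0.1477]
orientation: [-0.001, 0.633, 0.774, 0.0]
wrist_force: [0.0, 0.5, -2.6]
finger_gap: 0.0063
grip_force: 69.4
```

```bash
python3 - <<'E'
from h import *
go([.459,-.1816,.10],np.degrees(.2))
E
```

```text
t 11.875 tcp [ 0.4888 -0.1534  0.1477] F [ 0.   0.5 -2.6] gap 0.0063 j [-0.46  0.24 -0.27  1.07  0.    0.91]
shift mm [-21.8 -34.8  47.7]
turn [-0.01 -0.01 -0.  ]
turn [-1.0e-02  1.0e-02  1.8e+01]
```

Call:
move_arm(
  targets=[
    [[-10,-17,0],[0,0,0],1],
    [[-22,-35,0],[0,0,0],1],
    [[-22,-35,30],[0,0,0],1],
    [[-22,-35,60],[0,0,0],1],
    [[-22,-35,73],[0,0,0],1],
  ],
)

```text
clock: 12.5
tcp_pos: [0.4576, -0.1814, 0.0738]
orientation: [-0.001, 0.633, 0.774, -0.0]
wrist_force: [-0.9, 0.4, -1.9]
finger_gap: 0.0066
grip_force: 69.3
```

Call:
move_arm(
  targets=[
    [[0,0,0],[0,0,0],1],
    [[0,0,0],[0,0,0],1],
    [[0,0,0],[0,0,0],1],
  ],
)

```text
clock: 12.88
tcp_pos: [0.4602, -0.1828, 0.0764]
orientation: [0.001, 0.633, 0.774, 0.0]
wrist_force: [-0.6, -0.2, -3.7]
finger_gap: 0.0068
grip_force: 69.3
```

```bash
python3 - <<'E'
from h import *
go([.459,-.1816,.041],np.degrees(.2))
b=env.read_camera("top");a=env.read_camera("scene")
f=lambda p,c:cv2.resize(p["pixels"][c[1]:c[1]+60,c[0]:c[0]+80],(400,300),interpolation=cv2.INTER_CUBIC)
g=cv2.resize(a["pixels"][200:275,300:400],(800,600),interpolation=cv2.INTER_CUBIC)
cv2.imwrite("pics/g.png",g[:,:,::-1])
yaw=.2;ex=np.array([np.cos(yaw),np.sin(yaw),0]);ey=np.array([-ex[1],ex[0],0]);H=np.array([.4825,-.1768,0]);tcp=env.get_state()["tcp_pos"]
c=np.array([tcp[0],tcp[1],tcp[2]-.029])
for n,P in [("BL",c-ex*.004+ey*.025),("BR",c-ex*.004-ey*.025),("TL",c-ex*.004+ey*.025+[0,0,.056]),("TR",c-ex*.004-ey*.025+[0,0,.056]),("dL",H-.004*ex+.032*ey+[0,0,.029]),("dR",H-.004*ex-.032*ey+[0,0,.029]),("blkL",H+.036*ey+[0,0,.036]),("blkR",H-.036*ey+[0,0,.036])]:
    q=proj(a,P)[0];print(n,((q-[300,200]+.5)*8-.5).round())
E
```

```text
t 12.875 tcp [ 0.4602 -0.1828  0.0764] F [-0.6 -0.2 -3.7] gap 0.0068 j [-0.54  0.27 -0.42  0.88  0.    0.83]
shift mm [ 1.5 -1.  35.4]
turn [0.01 0.01 0.  ]
turn [-1.0e-02  1.0e-02 -1.8e+01]
BL [226. 260.]
BR [408. 302.]
TL [238.  64.]
TR [424. 104.]
dL [226. 278.]
dR [454. 332.]
blkL [219. 246.]
blkR [476. 305.]
```

View pics/g.png

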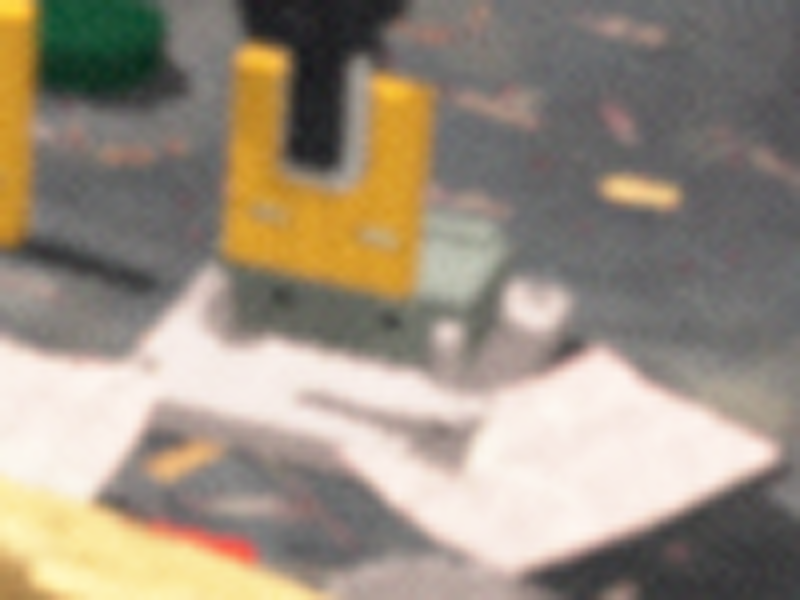

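The plate sits centred in the fingers, bottom edge (222,262)–(412,302), about as predicted. The right dowel top is at (448,328) and the left dowel is near (215,285). I lower it in front of the dowels with a small +y correction.

Call:
move_arm(
  targets=[
    [[2,0,12],[0,0,0],1],
    [[2,0,24],[0,0,0],1],
    [[2,0,33],[0,0,0],1],
    [[2,0,33.5],[0,0,0],1],
    [[2,0,33.5],[0,0,0],1],
  ],
)

```text
clock: 13.6
tcp_pos: [0.4588, -0.1803, 0.0413]
orientation: [-0.0, 0.633, 0.774, -0.0]
wrist_force: [-0.6, -0.5, -2.3]
finger_gap: 0.0066
grip_force: 69.5
```

```bash
python3 - <<'E'
from h import *
go([.459,-.1816,.041],np.degrees(.2))
a=env.read_camera("scene");b=env.read_camera("top")
g=cv2.resize(a["pixels"][210:260,310:375],(650,500),interpolation=cv2.INTER_CUBIC)
cv2.imwrite("pics/i.png",g[:,:,::-1])
yaw=.2;ex=np.array([np.cos(yaw),np.sin(yaw),0]);ey=np.array([-ex[1],ex[0],0]);H=np.array([.4825,-.1768,0]);tcp=env.get_state()["tcp_pos"]
print("holder xy",(tcp-H)@ex,(tcp-H)@ey)
c=np.array([tcp[0],tcp[1],tcp[2]-.0288])
for n,P in [("BL",c-ex*.004+ey*.025),("BR",c-ex*.004-ey*.025),("TL",c-ex*.004+ey*.025+[0,0,.056]),("TR",c-ex*.004-ey*.025+[0,0,.056]),("dL",H-.004*ex+.032*ey+[0,0,.029]),("dR",H-.004*ex-.032*ey+[0,0,.029]),("blkL",H+.036*ey+[0,0,.036]),("blkR",H-.036*ey+[0,0,.036])]:
    q=proj(a,P)[0];print(n,((q-[310,210]+.5)*10-.5).round())
E
```

```text
t 13.6 tcp [ 0.4588 -0.1803  0.0413] F [-0.6 -0.5 -2.3] gap 0.0066 j [-0.54  0.3  -0.47  0.8   0.    0.83]
shift mm [-1.3 -0.1  0.3]
turn [-0. -0.  0.]
turn [  0.  -0. -18.]
holder xy -0.02377336191272644 0.0010975338242067059
BL [163. 369.]
BR [387. 424.]
TL [177. 131.]
TR [406. 182.]
dL [183. 248.]
dR [468. 315.]
blkL [174. 207.]
blkR [495. 281.]
```

View pics/i.png

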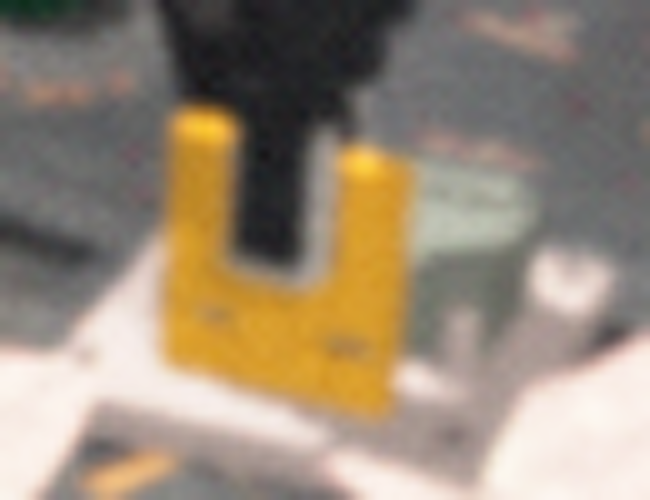

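Plate bottom edge is at (163,362)–(392,415), and the right dowel top at (463,310), right of the plate's right edge with a gap consistent with being centred. Now I advance towards the block gently.

Call:
move_arm(
  targets=[
    [[0,3,0],[0,0,0],1],
    [[0,6,0],[0,0,0],1],
    [[0,9,0],[0,0,0],1],
    [[0,11,0],[0,0,0],1],
    [[0,12,0],[0,0,0],1],
  ],
)

```text
clock: 14.32
tcp_pos: [0.471, -0.178, 0.0418]
orientation: [0.0, 0.633, 0.774, 0.0]
wrist_force: [-0.0, 0.5, -2.2]
finger_gap: 0.0069
grip_force: 69.4
```

Call:
move_arm(
  targets=[
    [[0,0.7,0],[0,0,0],1],
    [[0,1.4,0],[0,0,0],1],
    [[0,2,0],[0,0,0],1],
    [[0,2,0],[0,0,0],1],
  ],
)

```text
clock: 14.82
tcp_pos: [0.4728, -0.1776, 0.0418]
orientation: [-0.0, 0.633, 0.774, 0.0]
wrist_force: [-0.4, 0.3, -1.5]
finger_gap: 0.0065
grip_force: 69.4
```

Call:
move_arm(
  targets=[
    [[0,0.7,0],[0,0,0],1],
    [[0,1.4,0],[0,0,0],1],
    [[0,2,0],[0,0,0],1],
    [[0,2,0],[0,0,0],1],
  ],
)

```text
clock: 15.32
tcp_pos: [0.4747, -0.1772, 0.0418]
orientation: [0.0, 0.633, 0.774, 0.0]
wrist_force: [0.5, -0.1, -2.4]
finger_gap: 0.0069
grip_force: 69.4
```

Call:
move_arm(
  targets=[
    [[0,0.5,0],[0,0,0],1],
    [[0,1,0],[0,0,0],1],
    [[0,1.5,0],[0,0,0],1],
    [[0,1.5,0],[0,0,0],1],
  ],
)

```text
clock: 15.82
tcp_pos: [0.4762, -0.1769, 0.0418]
orientation: [0.0, 0.633, 0.774, 0.0]
wrist_force: [0.2, -0.0, -1.2]
finger_gap: 0.0068
grip_force: 69.4
```

Call:
move_arm(
  targets=[
    [[0,0.5,0],[0,0,0],1],
    [[0,1,0],[0,0,0],1],
    [[0,1.5,0],[0,0,0],1],
    [[0,1.5,0],[0,0,0],1],
  ],
)

```text
clock: 16.32
tcp_pos: [0.4768, -0.1767, 0.0417]
orientation: [-0.001, 0.633, 0.774, -0.001]
wrist_force: [-5.1, -1.7, 0.8]
finger_gap: 0.007
grip_force: 69.8
```

Call:
move_arm(
  targets=[
    [[0,0.4,0],[0,0,0],1],
    [[0,0.8,0],[0,0,0],1],
    [[0,0.8,0],[0,0,0],1],
    [[0,0.8,0],[0,0,0],1],
  ],
)

```text
clock: 16.82
tcp_pos: [0.4769, -0.1767, 0.0416]
orientation: [-0.001, 0.633, 0.774, -0.001]
wrist_force: [-6.9, -3.5, 2.0]
finger_gap: 0.0069
grip_force: 70.0
```

```bash
python3 - <<'E'
from h import *
s=env.get_state();q=s["orientation"];print(R.from_quat(np.array(q)[[1,2,3,0]]).as_matrix().round(4).tolist(),s["wrist_force"],s["ft_torque"])
a=env.read_camera("scene");b=env.read_camera("top")
f=lambda p,c:cv2.resize(p["pixels"][c[1]:c[1]+60,c[0]:c[0]+48],(400,500),interpolation=cv2.INTER_CUBIC)
cv2.imwrite("pics/j.png",np.hstack([f(a,(318,200)),f(b,(325,170))])[:,:,::-1])
E
```

```text
[[-0.1983, 0.9801, -0.0029], [0.9801, 0.1983, -0.0007], [-0.0001, -0.003, -1.0]] [-6.86131494 -3.53921873  2.02856105] [-0.45897862  1.50253008  0.18477349]
```

View pics/j.png

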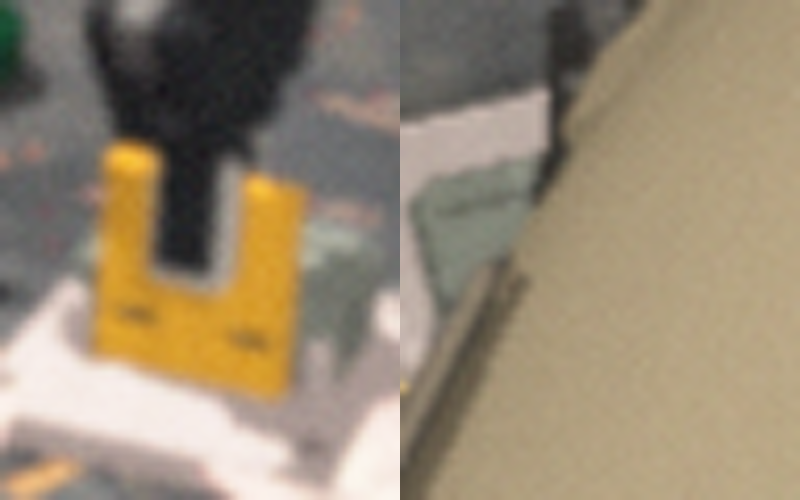

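Scene crop: the dowels flank the plate, the left one near (78,325) and the right one near (318,360). The plate's edges are at 95 and 295, which matches seated between the dowels against the block (a jam on a dowel would put them near 95 and 344). The torque suggests slightly more contact on the left, so I add a small yaw and a bit more push.

Call:
move_arm(
  targets=[
    [[0,0.2,0],[0,0,-0.03],1],
    [[0,0.4,0],[0,0,-0.06],1],
    [[0,0.4,0],[0,0,-0.06],1],
    [[0,0.4,0],[0,0,-0.06],1],
    [[0,0.4,0],[0,0,-0.06],1],
  ],
)

```text
clock: 17.55
tcp_pos: [0.4772, -0.1767, 0.0416]
orientation: [-0.001, 0.629, 0.777, -0.001]
wrist_force: [-7.5, -3.3, 1.8]
finger_gap: 0.0067
grip_force: 70.0
```

```bash
python3 - <<'E'
from h import *
F=[]
for i in range(12):
    env.read_camera("scene" if i else "top");s=env.get_state();F.append(np.r_[s["wrist_force"],s["ft_torque"],s["tcp_pos"]*1000])
F=np.array(F);print(F.mean(0).round(2),F.std(0).round(2));print("push",(-F[:,:2]@[np.cos(.2),np.sin(.2)]).round(1), s["clock"])
E
```

```text
[-7.1000e+00 -3.1000e+00  1.8300e+00 -6.0000e-01  1.5600e+00  1.6000e-01
  4.7717e+02 -1.7670e+02  4.1610e+01] [0.58 0.39 0.47 0.03 0.03 0.03 0.01 0.01 0.01]
push [7.7 6.8 8.  8.3 6.8 7.7 7.7 8.5 6.8 7.8 6.9 7.9] 18.15
```

Call:
move_arm(
  targets=[
    [[0,0.2,0],[0,0,-0.05],1],
    [[0,0.2,0],[0,0,-0.1],1],
    [[0,0.2,0],[0,0,-0.1],1],
    [[0,0.2,0],[0,0,-0.1],1],
    [[0,0.2,0],[0,0,-0.1],1],
  ],
)

```text
clock: 18.77
tcp_pos: [0.4773, -0.1766, 0.0415]
orientation: [-0.001, 0.623, 0.783, -0.001]
wrist_force: [-6.6, -3.2, 1.1]
finger_gap: 0.007
grip_force: 70.0
```

```bash
cat > m.py <<'E'
from h import *
F=[]
for i in range(10):
    a=env.read_camera("scene");s=env.get_state();F.append(np.r_[s["wrist_force"],s["ft_torque"],s["tcp_pos"]*1000])
F=np.array(F);print(F.mean(0).round(2));print("push",(-F[:,:2]@[np.cos(.2),np.sin(.2)]).mean().round(1), s["clock"])
M=R.from_quat(np.array(s["orientation"])[[1,2,3,0]]).as_matrix();print("yaw",np.arctan2(M[1,1],M[0,1]),"tilt",M[:2,2])
save(a,"k.png",(318,200,378,245),10)
E
python3 m.py
```

```text
[-7.1600e+00 -2.6400e+00  1.2600e+00 -6.4000e-01  1.5200e+00 -1.0000e-01
  4.7727e+02 -1.7664e+02  4.1520e+01]
push 7.5 19.275
yaw 0.22675154541130105 tilt [-0.0033403  -0.00073327]
```

View pics/k.png

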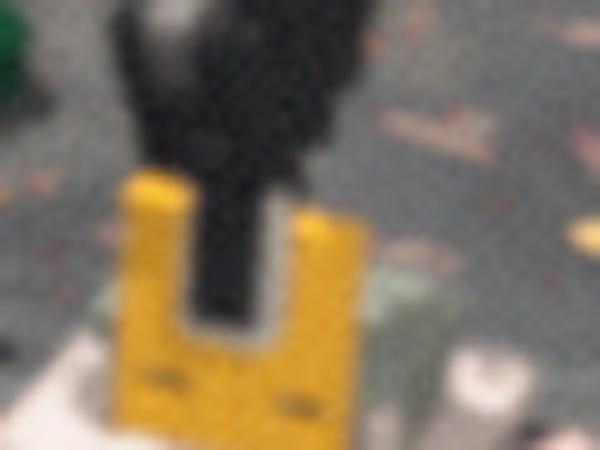

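The torque sign flipped, so the plate seats flat on the block at yaw of about 0.217. The crop shows the dowels at (95,395) and (380,420), flanking the plate. I turn back slightly and raise the push to about 10 N.

Call:
move_arm(
  targets=[
    [[0,0.2,0],[0,0,0.04],1],
    [[0,0.5,0],[0,0,0.04],1],
    [[0,0.5,0],[0,0,0.04],1],
    [[0,0.5,0],[0,0,0.04],1],
    [[0,0.5,0],[0,0,0.04],1],
  ],
)

```text
clock: 19.9
tcp_pos: [0.4773, -0.1766, 0.0415]
orientation: [-0.001, 0.625, 0.78, -0.002]
wrist_force: [-9.4, -2.5, 2.1]
finger_gap: 0.0068
grip_force: 70.1
```

```bash
python3 m.py
```

```text
[-8.1400e+00 -3.3400e+00  1.9800e+00 -7.5000e-01  1.7900e+00  5.0000e-02
  4.7730e+02 -1.7661e+02  4.1490e+01]
push 8.6 20.4
yaw 0.22004851881977955 tilt [-0.00423494 -0.00103584]
```

Call:
move_arm(
  targets=[
    [[0,0.3,0],[0,0,0],1],
    [[0,0.6,0],[0,0,0],1],
    [[0,0.6,0],[0,0,0],1],
    [[0,0.6,0],[0,0,0],1],
    [[0,0.6,0],[0,0,0],1],
  ],
)

```text
clock: 21.02
tcp_pos: [0.4773, -0.1766, 0.0415]
orientation: [-0.002, 0.625, 0.78, -0.002]
wrist_force: [-9.9, -3.8, 4.6]
finger_gap: 0.0072
grip_force: 70.3
```

```bash
python3 m.py
```

```text
[-9.8600e+00 -4.2300e+00  3.5000e+00 -8.7000e-01  2.1500e+00  8.0000e-02
  4.7734e+02 -1.7659e+02  4.1490e+01]
push 10.5 21.525
yaw 0.2198658157041937 tilt [-0.00531168 -0.0014191 ]
```

The push is steady at about 10.5 N, so I hand the job in.

```bash
python3 -c "
from workcell import env
print(env.hand_in())"
```

```text
the job is handed in; nothing more can be done
None
```

I opened the vice's front jaw by about 8.6 mm, lifted the upright out, stood it between the dowels flat on the face block, and handed in at about 21.5 s, still gripping and pressing at about 10.5 N; the hand-in returned no verdict.

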